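Line up a pump cover with a drift pin and fit its second screw

ROBOT

A 6-joint arm with a two-finger parallel gripper is mounted at the origin on a cart in front of the work surface, level with it; the furniture and walls round the work are solid. World frame = base frame: x ahead of the robot, y to its left, z up, the work surface at z = 0. Lengths are in m, angles in rad, forces in N, time in s.
With the tool pointing down it reaches from about 0.275 to 0.75 m from the base axis. Payload 10.2 kg.
Tool frame: the origin (TCP) lies at the very end of the fingers, on their centre line; the grasp point (between the pads) lies 19 mm behind it; z points along the fingers, y is the line along which they close (so a half turn about z gives the same grasp; the last joint's range is limited). The gripper opens to 88 mm and grips with 3 to 60 N. Pads are 18 mm wide; open, the fingers measure 123 mm over their backs; the gripper's body (75 mm by 187 mm) begins 45 mm behind the grasp point.
Start: joints at [1.015, 0.313, 1.498, -0, 1.331, -0.223], TCP at [0.172, 0.496, 0.239] pointing down, gripper open.
Joint ranges: [-2.94, 2.94], [-0.97, 2.17], [0.19, 2.56], [-1.23, 4.37], [0.02, 3.11], [-2.88, 2.88]. Speed limits (rad/s): [2.39, 2.39, 3.01, 3.14, 3.14, 3.14].

INTERFACE

Orientations are given as a 3x3 rotation matrix whose columns are the frame's x, y, z axes.
In Python, from plant import manip gives the robot as it stands. Calls block until the motion is done:
- manip.movep(position, orientation): joint-space move of the TCP to a pose.
- manip.move_straight(position, rot=None, velocity=0.15, max_force=None): straight line of the TCP; rot=None keeps the orientation; velocity is the mean speed in m/s. With max_force (N) it stops when the force on the tool has changed by that much, and returns True; else False.
- manip.move_joints(angles): joint-space move.
- manip.move_gripper(opening): finger opening in m; the grip force is fixed at half the most; returns when the fingers have stopped.
- manip.dwell(seconds).
- manip.solve_ik(position, orientation): joint angles nearest the present ones, or None.
- manip.camera(name): name is "scene" or "top" or "wrist"; returns (picture, depth): 400x640x3 uint8, red, green, blue; 400x640 float32, m along the optical axis (not along the pixel's ray), 0 where there is no reading.
- manip.get_calibration(name): a dict with "fovy" (degrees; the focal length in pixels is half the picture's height over the tangent of half this angle, whatever the lens; pixels are square), "cx", "cy" (the principal point, pixels), "view" (4x4, takes a point from world to camera coordinates); the wrist camera has in their place "T_tool_cam" (4x4, takes a point from camera to tool coordinates, whose origin is the TCP and whose axes are the flange's). Camera axes: x right, y down, z forward; pixel columns grow to the right and rows downward; lengths in m; the calibration is good to about 2 mm. A picture is of the moment at which its call begins: read the wrist's pose just before it. get_calibration takes no time and is no camera call.
A pose or a line that the arm cannot do raises manip.Unreachable and nothing moves.
- manip.close_job(): hands the job in; it is judged then, once.
Trained networks look in the newest picture that a camera, given by its name, has taken for a name from the list of things; names that differ only in an ending like _2 or _b are one class to them, and where a whole thing is asked for, a point or a joint stands for the part that bears it (a point fixed in the world has none). Each returns a list of dicts, best first, with "conf" (0 to 1); they miss things now and then, are a little off and sometimes report something else, mostly with a low value. They report only what shows in the picture. A call takes as long as a camera call.
- manip.silhouettes(camera, query): "region" (400x640 bool, what is visible of it) and "box" ([left, top, right, bottom] in pixels, round what is visible of it).
- manip.place_of(camera, query): "uv" ([column, row] in pixels: a listed point, or the origin of a listed thing).
Readings, each from a call of its own:
- manip.current_time_s(): time.
- manip.current_q(): joint angles.
- manip.current_dq(): joint speeds.
- manip.current_joint_efforts(): joint torques, N m.
- manip.current_tool_pos(): TCP position.
- manip.current_eef_rot(): TCP orientation.
- manip.current_ft_force(): force on the tool from outside, world axes, zero at the start.
- manip.current_torque(): the same for the moment, N m.
- manip.current_grip_width(): finger opening in m.
- manip.current_finger_force(): force on a finger pad.
Only numpy, scipy, OpenCV 4.12 (cv2) and the standard library are available. Lean on these libraries where they do the work, as an engineer would, in place of code of your own. Each camera call takes 0.05 s, during which the arm holds its last target. There are 200 camera calls.

TASK

The cover plate on the pump body has swung out of line on its one fitted screw. Feel the tapered drift pin down through the larger empty hole of the cover into the flange below until its collar sits on the cover, so that the holes line up, then put the loose cap screw down the smaller hole until its head sits on the cover. Leave both in place, work gently (never load the pin or the screw against the pump with more than about 35 N, down or sideways), and do not disturb the spray can and the metal cup.

Things in the scene. Friction and masses are not known exactly. Their poses are not given: they have to be found in the camera images.
- housing: Grey cast pump body, fixed to the table; origin: centre of its underside, z up; feet and pipe stub on its +x side. On it a grey flange 104x144x12 mm (top 50 mm above the table), on that the aluminium cover 100x140x8 mm (top at 58 mm; middle boss 40 mm wide, 9 mm high). Hollow below the flange down to 4 mm above the table. Hole edges are nearly sharp.
- fitted_screw (a point): Nominal place of the screw already fitted (dark, 18 mm head, 15 mm high), at cover-top height, x = +33, y = 0 mm on the housing. The flange sits stuck fast but up to 7 mm off in the housing's x and in its y, with its holes, this screw and the cover; it differs each time, and no reading (housing or its points) shows it. Its yaw is true.
- pin_hole (a point): Nominal centre of the larger hole (18 mm in flange and in cover) at cover-top height, x = -30, y = +50, z = 58 mm in the housing's frame. Fixed to the housing: the true flange hole is off it by the flange's unknown shift.
- screw_hole (a point): Nominal centre of the smaller hole (14.5 mm in flange and in cover) at cover-top height, x = -30, y = -50, z = 58 mm in the housing's frame. The true flange hole is off it by the same unknown shift as at the larger hole.
- cover (a joint): Swing of the cover about the fitted screw (rad, counter-clockwise from above positive); 0 = cover and flange holes in line. Starts at 0.045 to 0.065: each cover hole is 3.5 to 5.5 mm off its flange hole (both 80 mm from the pivot). Stiff: about 3 N sideways at a hole moves it, and it stays where left.
- drift_pin: Loose steel pin, upright in either hole of the stand. Origin: centre of its lower end, z up along it. Blunt 11 mm wide point, taper to 17.2 mm at 26 mm, straight 17.2 mm shank to 48 mm, collar 26 mm wide to 52 mm, dark round handle 18 mm wide from 52 to 86 mm. About 0.14 kg. Origin 6 mm above the table in the stand, 10 mm when fully home in the pump.
- cap_screw: Loose dark screw, upright in the stand's other hole. Origin: centre of its lower end, z up. 12 mm shank (foot: 4 mm cone from 7 mm) to 34 mm, washer face 25 mm wide to 37 mm, round head 18 mm wide from 37 to 49 mm. 0.08 kg. Origin 20 mm above the table in the stand, 24 mm when fully home in the pump. It just drops in; no turning.
- stand: Wooden block 50x116x54 mm (x, y, z), fixed to the table, origin at the centre of its underside, with two through holes 19 mm wide at y = +32 and -32 mm.
- spray_black: Bystander: black spray can, 67 mm wide, 200 mm tall, standing; origin at the centre of its underside.
- parts_cup: Bystander: small metal cup, 76 mm wide, 61 mm high; origin at the centre of its underside.

How it is judged:
By the outcome, as a careful person would: the job done as asked, in the order asked, and still so for the second after the job is handed in, with the robot touching nothing.
It also fails if it takes over 72 s, if anything falls off the work surface, if the arm or the gripper's body presses on something with over 40 N, if the wrist force passes 120 N, or if a joint passes its speed limit or range.

## Working session

There is one attempt and no reset: what is moved stays moved. The work goes in short steps, each a Python script; the robot and the scene stay as the last script left them, time stands still between calls to the robot, and variables do not carry over. Pictures are saved under pics/ and viewed, at most 10 in all, crops included, and the job is handed in when it is done.

```bash
ls; mkdir -p pics; cat > h.py <<'E'
import numpy as np, cv2
from plant import manip as m
def save(n,im): cv2.imwrite('pics/'+n, im[:,:,::-1])
def cam(name):
    c=m.get_calibration(name)
    if name=='wrist':
        T=np.eye(4);T[:3,:3]=m.current_eef_rot();T[:3,3]=m.current_tool_pos();W=T@np.array(c['T_tool_cam'])
    else: W=np.linalg.inv(np.array(c['view']))
    f=200/np.tan(np.radians(c['fovy'])/2)
    return W,f,c['cx'],c['cy']
def ray(C,uv):
    W,f,cx,cy=C; d=W[:3,:3]@np.array([(uv[0]-cx)/f,(uv[1]-cy)/f,1]); return W[:3,3],d
def onz(C,uv,z):
    o,d=ray(C,uv); return o+d*(z-o[2])/d[2]
def cloud(C,dep):
    W,f,cx,cy=C; v,u=np.mgrid[:400,:640]
    P=np.stack([(u-cx)/f*dep,(v-cy)/f*dep,dep],-1)@W[:3,:3].T+W[:3,3]
    return P
def proj(C,p):
    W,f,cx,cy=C; q=np.linalg.inv(W)@np.append(p,1); return q[0]/q[2]*f+cx,q[1]/q[2]*f+cy
E
python3 - <<'E'
from h import *
for n in ['top','scene']:
    C=cam(n); im,d=m.camera(n); save(n+'1.png',im); print(n,C[0][:3,3].round(3),C[1:])
    for q in ['housing','fitted_screw','pin_hole','screw_hole','drift_pin','cap_screw','stand','spray_black','parts_cup']:
        r=m.place_of(n,q)
        z={'fitted_screw':.058,'pin_hole':.058,'screw_hole':.058,'drift_pin':.006,'cap_screw':.02}.get(q,0)
        print(q,[(np.round(x['uv'],1),round(x['conf'],2),onz(C,x['uv'],z).round(4)) for x in r[:2]])
print(m.current_time_s())
E
```

```text
pics
top [ 0.487 -0.035  0.945] (np.float64(368.87595702882015), 316.55797179877464, 201.1161384306071)
housing [(array([273.6, 210.8]), 0.64, array([0.5767, 0.0679, 0.    ])), (array([422.8, 263. ]), 0.33, array([ 0.4431, -0.3112,  0.    ]))]
fitted_screw [(array([274.3, 199. ]), 0.95, array([0.5999, 0.0603, 0.058 ]))]
pin_hole [(array([248.3, 222.8]), 0.97, array([0.5424, 0.122 , 0.058 ]))]
screw_hole [(array([274. , 213.4]), 0.68, array([0.5649, 0.0606, 0.058 ])), (array([294.7, 220.3]), 0.58, array([0.5481, 0.0107, 0.058 ]))]
drift_pin [(array([395.5, 265.6]), 0.63, array([ 0.4371, -0.2405,  0.006 ]))]
cap_screw [(array([422. , 261.2]), 0.46, array([ 0.4484, -0.3036,  0.02  ]))]
stand [(array([409.5, 263.9]), 0.81, array([ 0.4409, -0.2774,  0.    ]))]
spray_black [(array([291. , 146.1]), 0.95, array([0.7472, 0.0242, 0.    ]))]
parts_cup [(array([204.7, 172.9]), 0.82, array([ 0.6759,  0.2479, -0.    ]))]
scene [-0.128 -0.452  0.638] (np.float64(372.7364013455179), 315.5216560832695, 198.97279615511874)
housing [(array([275.2, 215.9]), 0.64, array([0.5842, 0.0656, 0.    ]))]
fitted_screw [(array([279.8, 192.4]), 0.62, array([0.6218, 0.0721, 0.058 ]))]
pin_hole [(array([251.2, 203.2]), 0.61, array([0.5354, 0.1092, 0.058 ]))]
screw_hole [(array([278.2, 212.8]), 0.81, array([0.5351, 0.0195, 0.058 ])), (array([366.5, 295.4]), 0.53, array([ 0.3853, -0.2962,  0.058 ]))]
drift_pin [(array([278.6, 213.8]), 0.41, array([0.591 , 0.0581, 0.006 ]))]
cap_screw []
stand [(array([364.9, 295.9]), 0.69, array([ 0.4335, -0.278 ,  0.    ]))]
spray_black [(array([276.2, 216.7]), 0.66, array([0.5824, 0.0609, 0.    ])), (array([315.6, 193.5]), 0.57, array([0.7489, 0.0231, 0.    ]))]
parts_cup [(array([248.9, 184. ]), 0.76, array([0.6883, 0.2405, 0.    ])), (array([250.2, 202.2]), 0.45, array([0.6046, 0.1713, 0.    ]))]
1.0
```

```bash
python3 - <<'E'
import cv2
a=cv2.imread('pics/top1.png')[120:320,180:460]; cv2.imwrite('pics/top1c.png',cv2.resize(a,None,fx=2.8,fy=2.8,interpolation=cv2.INTER_CUBIC))
from h import *
print(m.get_calibration('wrist'), m.current_eef_rot().round(3))
E
```

```text
{'fovy': 59.287437707840354, 'cx': 315.9556287710967, 'cy': 201.87447433856957, 'T_tool_cam': array([[-4.11664934e-04, -9.45668633e-01, -3.25131769e-01,
         8.48567948e-02],
       [ 9.99999860e-01, -2.81657514e-04, -4.46927106e-04,
        -2.64549745e-04],
       [ 3.31069140e-04, -3.25131907e-01,  9.45668617e-01,
        -1.46626960e-01],
       [ 0.00000000e+00,  0.00000000e+00,  0.00000000e+00,
         1.00000000e+00]])} [[-0.945  0.327  0.   ]
 [ 0.327  0.945  0.   ]
 [-0.     0.    -1.   ]]
```

View pics/top1c.png

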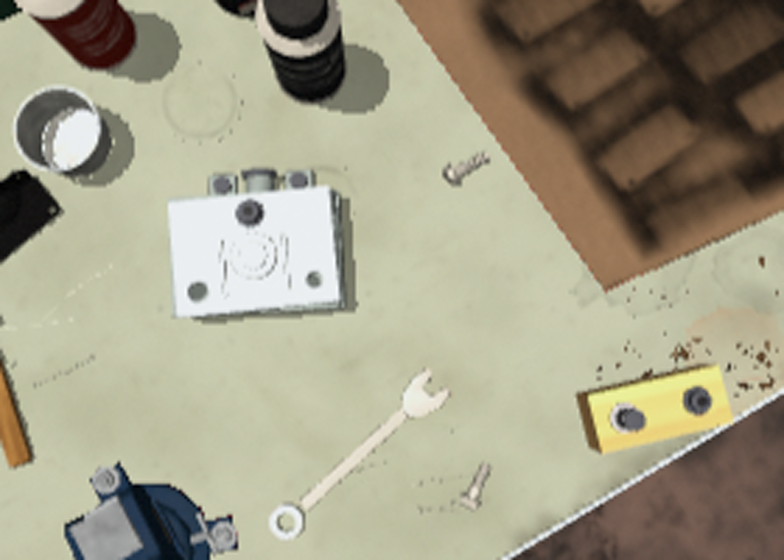

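```bash
cat >> h.py <<'E'
def R(yaw):  # tool down, tool x = -(cos,sin)
    c,s=np.cos(yaw),np.sin(yaw); return np.array([[-c,-s,0],[-s,c,0],[0,0,-1.]])
E
python3 - <<'E'
from h import *
m.movep([.51,.065,.16],R(0))
C=cam('wrist'); im,d=m.camera('wrist'); save('w1.png',im); np.savez('w1.npz',d=d,im=im,W=C[0],f=C[1:])
for q in ['housing','fitted_screw','pin_hole','screw_hole']:
    z={'fitted_screw':.058,'pin_hole':.058,'screw_hole':.058}.get(q,0)
    print(q,[(np.round(x['uv'],1),round(x['conf'],2),onz(C,x['uv'],z).round(4)) for x in m.place_of('wrist',q)[:2]])
s=m.silhouettes('wrist','fitted_screw')
P=cloud(C,d)
for lo,hi in [(.002,.045),(.048,.0545),(.0555,.061),(.070,.078)]:
    k=(P[...,2]>lo)&(P[...,2]<hi)&(d>0); pts=P[k]
    print(lo,hi,k.sum(), np.median(pts[:,2]) if k.sum() else None, cv2.minAreaRect(pts[:,:2].astype(np.float32)*1000) if k.sum()>10 else None)
print(m.current_time_s(),m.current_tool_pos())
E
```

```text
housing [(array([318.6, 247.5]), 0.87, array([0.577 , 0.0678, 0.    ]))]
fitted_screw [(array([317.2, 317.2]), 0.63, array([0.6134, 0.0663, 0.058 ]))]
pin_hole [(array([380.6, 244. ]), 0.84, array([0.5452, 0.1157, 0.058 ]))]
screw_hole [(array([248.9, 251.9]), 0.94, array([0.5521, 0.0125, 0.058 ])), (array([380. , 242.8]), 0.68, array([0.5442, 0.1152, 0.058 ]))]
0.002 0.045 27420 0.0110651058188726 ((566.465087890625, 69.9212646484375), (400.3085021972656, 617.6382446289062), 0.010833444073796272)
0.048 0.0545 1502 0.050809371596754055 ((556.0286865234375, 91.56576538085938), (335.34710693359375, 199.87008666992188), 8.843220710754395)
0.0555 0.061 15946 0.05865293543630529 ((554.0892333984375, 92.14488220214844), (330.1952819824219, 196.2151641845703), 8.421953201293945)
0.07 0.078 376 0.07370161301827265 ((496.8969421386719, 113.4217758178711), (17.498199462890625, 255.59799194335938), 69.82496643066406)
3.3 [0.5099836  0.06530246 0.16007102]
```

View pics/w1.png

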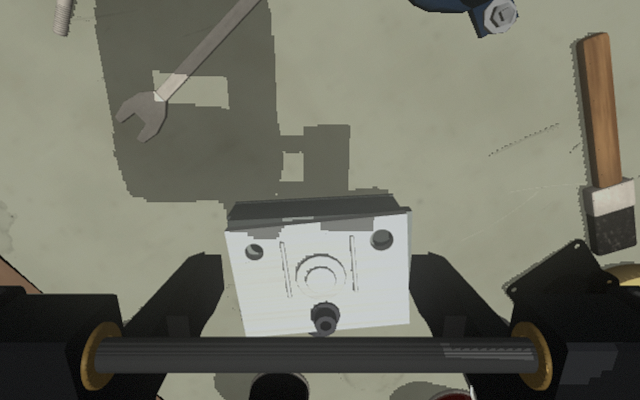

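```bash
python3 - <<'E'
import cv2
a=cv2.imread('pics/w1.png')[185:345,215:425]; cv2.imwrite('pics/w1c.png',cv2.resize(a,None,fx=3.75,fy=3.75,interpolation=cv2.INTER_CUBIC))
E
```

```text
(no output)
```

View pics/w1c.png

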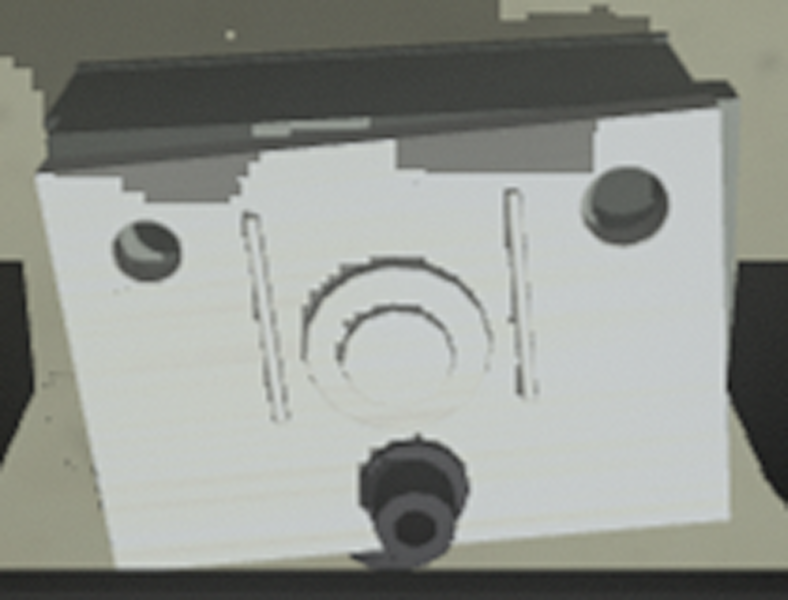

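```bash
python3 - <<'E'
from h import *
z=np.load('w1.npz'); C=(z['W'],*z['f']); g=z['im'].mean(2)
def ell(u,v,r,th):
    k=np.zeros(g.shape,np.uint8); sub=(g<th)&(np.hypot(*np.mgrid[-v:400-v,-u:640-u])<r); 
    cs,_=cv2.findContours(sub.astype(np.uint8),0,1); c=max(cs,key=cv2.contourArea); return cv2.fitEllipse(cv2.convexHull(c)) 
for n,u,v,r in [('pin',382,240,15),('scr',254,252,13)]:
    for th in(150,165):
        e=ell(u,v,r,th); print(n,np.round(e[0],2),np.round(e[1],1),(onz(C,e[0],.058)*1e3).round(1))
H=onz(C,(325.4,325.5),.073); print('head',(H*1e3).round(1))
# cover edges: fit in pixel (crop coords)
f=lambda x,y:onz(C,(x/3.75+215-.37,y/3.75+185-.37),.058)[:2]
a,b=f(38,174),f(718,106); print('front edge yaw',np.arctan2(-(b-a)[0],(b-a)[1]),np.linalg.norm(b-a))
a,b=f(718,106),f(729,520); print('side',np.arctan2((b-a)[1],(b-a)[0]),np.linalg.norm(b-a))
E
```

```text
pin [381.44 239.65] [20.5 23. ] [541.5 116.1  58. ]
pin [381.37 239.59] [21.1 23.6] [541.4 116.1  58. ]
scr [253.76 251.72] [16.2 18.4] [552.   16.3  58. ]
scr [253.78 251.69] [16.5 18.8] [552.   16.3  58. ]
head [609.9  72.9  73. ]
front edge yaw 0.10805999815129404 0.13925920817807985
side 0.10821021410278886 0.10079657405620648
```

```bash
python3 - <<'E'
from h import *
m.movep([.41,-.27,.18],R(0))
C=cam('wrist'); im,d=m.camera('wrist'); np.savez('w2.npz',d=d,im=im,W=C[0],f=C[1:])
for q in ['drift_pin','cap_screw','stand']:
    z={'drift_pin':.006,'cap_screw':.02}.get(q,0)
    print(q,[(np.round(x['uv'],1),round(x['conf'],2),onz(C,x['uv'],z).round(4)) for x in m.place_of('wrist',q)[:2]])
for q in ['drift_pin','cap_screw']:
    print([ (s['box'],round(s['conf'],2)) for s in m.silhouettes('wrist',q)[:2]])
u,v=map(int,proj(C,[.435,-.275,.06])); print(u,v)
a=im[max(v-75,0):v+75,u-100:u+100]; print(max(v-75,0),u-100,a.shape)
save('w2c.png',cv2.resize(a,None,fx=4,fy=4,interpolation=cv2.INTER_CUBIC))
print(m.current_time_s())
E
```

```text
drift_pin [(array([336.4, 201.1]), 0.65, array([ 0.4348, -0.25  ,  0.006 ]))]
cap_screw [(array([274.4, 222.2]), 0.76, array([ 0.4511, -0.3088,  0.02  ]))]
stand [(array([307.7, 200.8]), 0.56, array([ 0.4366, -0.2778,  0.    ]))]
[([325.9, 203.1, 358.3, 246.3], 0.86), ([556.7, 278.1, 638.8, 291.4], 0.48)]
[([254.4, 224.5, 284.0, 250.1], 0.91)]
309 222
147 209 (150, 200, 3)
4.9167
```

View pics/w2c.png

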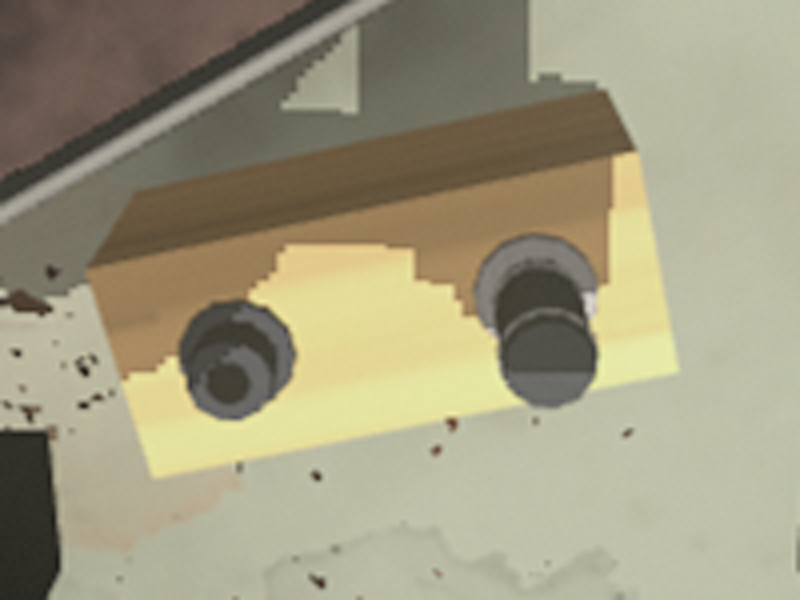

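```bash
python3 - <<'E'
from h import *
z=np.load('w2.npz'); C=(z['W'],*z['f'])
for n,uv,h in [('pin top',(345.6,237.1),.092),('collar',(342.9,220.7),.058),('head',(265.6,242.2),.069),('washer',(268.2,235.7),.057)]: print(n,onz(C,uv,h)*1e3)
p=onz(C,(345.6,237.1),.092)
m.move_gripper(.045)
m.move_straight([p[0],p[1],.11],velocity=.15)
print(m.move_straight([p[0],p[1],.0605],velocity=.08,max_force=8))
m.move_gripper(0.0)
print(m.current_tool_pos(),m.current_grip_width(),m.current_ft_force(),m.current_finger_force())
m.move_straight([p[0],p[1],.15],velocity=.15,max_force=25)
print(m.current_tool_pos(),m.current_grip_width(),m.current_ft_force(),m.current_time_s())
E
```

```text
pin top [ 433.27683314 -247.97580293   92.        ]
collar [ 434.12202275 -247.4754213    58.        ]
head [ 448.39603681 -310.27137976   69.        ]
washer [ 448.11983544 -309.70828852   57.        ]
False
[ 0.4333187  -0.2479719   0.06063822] 0.01689724005611903 [-0.14761368  0.68413995  2.56173817] 30.000006817281246
[ 0.43289283 -0.24764273  0.14911201] 0.01696489728622273 [-0.12198318  0.14605502 -1.91310628] 8.4083
```

```bash
python3 - <<'E'
from h import *
m.movep([.5427,.1178,.15],R(0))
m.move_straight([.5427,.1178,.118],velocity=.1,max_force=15)
C=cam('wrist'); im,d=m.camera('wrist'); np.savez('w3.npz',d=d,im=im,W=C[0],f=C[1:])
t=m.current_tool_pos()
u,v=map(int,proj(C,[t[0],t[1],t[2]-.0545])); print(u,v,proj(C,[t[0],t[1],.058]))
a=im[v-60:v+50,u-70:u+70]; print(v-60,u-70)
save('w3c.png',cv2.resize(a,None,fx=5,fy=5,interpolation=cv2.INTER_CUBIC))
print(m.current_time_s(),m.current_ft_force())
E
```

```text
316 226 (np.float64(316.7662320134581), np.float64(222.79703257887903))
166 246
10.35 [ 0.13499243 -0.47900919 -1.75227088]
```

View pics/w3c.png

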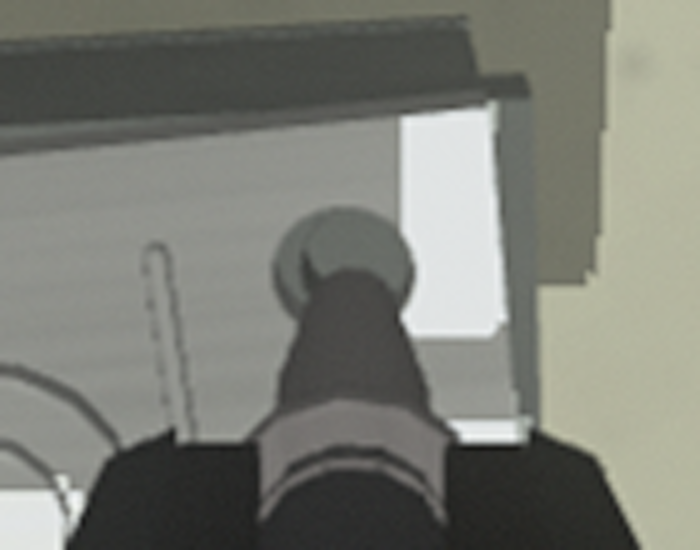

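```bash
cat >> h.py <<'E'
def comp(p,ztarget,F0,step=.001,gain=4e-5,dead=3.5,cap=3e-4,fz=14,v=.03,log=True):
    """descend with lateral admittance; p = commanded xyz"""
    p=np.array(p,float); n=0
    while p[2]>ztarget+1e-5:
        q=p.copy(); q[2]=max(p[2]-step,ztarget)
        m.move_straight(q,velocity=v,max_force=fz); F=m.current_ft_force()-F0; p=q; L=np.hypot(F[0],F[1]); n+=1
        if log and (n%3==0 or F[2]>8 or L>8): print((m.current_tool_pos()*1e3).round(1),F.round(1))
        if L>dead: p[:2]+=F[:2]/L*min(gain*(L-dead)+5e-5,cap)
        if F[2]>fz: return p,F,False
    return p,F,True
E
python3 - <<'E'
from h import *
F0=np.array(m.current_ft_force())
p=[.5416,.1178,.118]
m.move_straight(p,velocity=.05); F0=np.array(m.current_ft_force())
s=m.move_straight([p[0],p[1],.1145],velocity=.05,max_force=8)
p,F,ok=comp([p[0],p[1],.1145],.099,F0,step=.0015,fz=10,gain=5e-5)
print(ok,p,m.current_tool_pos(),F,m.current_time_s())
np.save('F0.npy',F0)
E
```

```text
[541.6 117.8 109.9] [ 0.8 -0.3  1.4]
[541.5 117.8 105.4] [ 0.2 -0.3  1.3]
[541.6 117.8 100.9] [-0.8 -0.1  0.7]
True [0.5416 0.1178 0.099 ] [0.54160393 0.11780281 0.09898379] [ 0.59400275 -0.30593106  0.44219735] 13.6
```

```bash
python3 - <<'E'
from h import *
F0=np.load('F0.npy')
p=np.array([.5429,.1195,.099])
print(m.move_straight(p,velocity=.03,max_force=12),m.current_tool_pos(),m.current_ft_force()-F0)
p,F,ok=comp(m.current_tool_pos(),.084,F0,step=.0015,fz=12,gain=8e-5,dead=4,cap=4e-4)
print(ok,p,m.current_tool_pos(),F,m.current_time_s())
E
```

```text
False [0.54285391 0.11934133 0.09895639] [-1.06828269 -2.98761108  0.79386135]
[542.8 119.3  94.3] [-1.2 -2.2  1.3]
[542.8 119.3  89.8] [-0.2 -3.2  0. ]
[542.8 119.3  85.3] [-0.9 -2.6 -0.2]
True [0.54285391 0.11934133 0.084     ] [0.54281527 0.11933784 0.08386164] [-0.88989797 -2.67321742  1.67539069] 16.35
```

```bash
python3 - <<'E'
from h import *
F0=np.load('F0.npy')
p,F,ok=comp(m.current_tool_pos(),.0625,F0,step=.001,fz=14,gain=8e-5,dead=4,cap=4e-4,v=.025)
print(ok,p,m.current_tool_pos(),F,m.current_time_s())
E
```

```text
[542.8 119.3  80.8] [-0.5 -2.8  1.3]
[542.8 119.4  77.8] [-0.2 -1.   1.5]
[542.8 119.3  74.8] [-0.6 -1.   1.1]
[542.8 119.3  71.8] [-1.1 -0.4  1.7]
[542.8 119.3  68.8] [-0.4 -0.5  2.4]
[542.8 119.3  65.8] [-0.2 -0.9  1. ]
[543.  119.7  64.2] [-5.2  1.  14.7]
False [0.54266382 0.11936597 0.06286164] [0.54300943 0.11973592 0.06417403] [-5.21136867  0.96783584 14.72598756] 21.6
```

```bash
python3 - <<'E'
from h import *
t=m.current_tool_pos(); m.move_straight([.5428,.1194,t[2]+.0005],velocity=.02)
print(m.current_ft_force()-np.load('F0.npy'))
m.move_gripper(.034)
m.move_straight([.5428,.1194,.115],velocity=.12,max_force=15)
print(m.current_ft_force())
m.movep([.51,.065,.16],R(0))
C=cam('wrist'); im,d=m.camera('wrist'); np.savez('w4.npz',d=d,im=im,W=C[0],f=C[1:])
g=im.mean(2); u,v=proj(C,[.548,.018,.058]);print(u,v)
for th in (120,150,165):
    sub=(g<th)&(np.hypot(*np.mgrid[-v:400-v,-u:640-u][:, :400,:640])<14)
    cs,_=cv2.findContours(sub.astype(np.uint8),0,1); c=max(cs,key=cv2.contourArea); e=cv2.fitEllipse(cv2.convexHull(c)); print(np.round(e[0],2),np.round(e[1],1),(onz(C,e[0],.058)*1e3).round(1))
a=im[185:345,215:425]; save('w4c.png',cv2.resize(a,None,fx=3.75,fy=3.75,interpolation=cv2.INTER_CUBIC))
print(m.current_time_s())
E
```

```text
[-0.39252519  0.34076116  3.25632605]
[ 0.90013612 -0.96751463  0.43935397]
256.87357268180483 247.76107079459064
[257.45 252.34] [19.2 22. ] [552.   18.2  58. ]
[257.72 252.14] [19.8 22. ] [551.8  18.4  58. ]
[257.4 252. ] [20.1 22.3] [551.7  18.2  58. ]
23.3167
```

View pics/w4c.png

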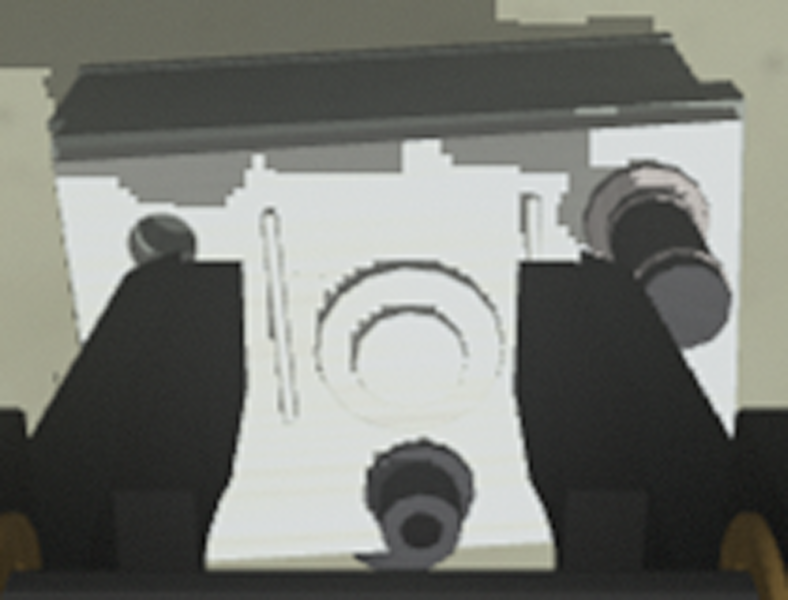

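```bash
python3 - <<'E'
from h import *
z=np.load('w4.npz'); C=(z['W'],*z['f'])
f=lambda x,y,h=.058:onz(C,(x/3.75+215-.37,y/3.75+185-.37),h)[:2]
a,b=f(56,176),f(743,120); print('yaw',np.arctan2(-(b-a)[0],(b-a)[1]),np.linalg.norm(b-a))
s=f(163,243); c=f(646,211,.062); t=f(687,306,.096); print(s*1e3,c*1e3,t*1e3)
print(np.arctan2(-(c-s)[0],(c-s)[1]),np.linalg.norm(c-s))
h=f(419,529,.073);print(h)
E
```

```text
yaw 0.08639314922640587 0.14037906896172303
[549.44857738  18.87687623] [540.35899522 118.42465567] [543.09977617 119.50267656]
0.0910562446773053 0.09996189721474709
[0.60951682 0.0724218 ]
```

```bash
python3 - <<'E'
from h import *
z=np.load('w4.npz'); im=z['im']
a=im[200:275,225:295]; b=im[195:285,350:425]
b=cv2.resize(b,(400,480),interpolation=cv2.INTER_CUBIC); a=cv2.resize(a,(400,429),interpolation=cv2.INTER_CUBIC); a=cv2.copyMakeBorder(a,0,51,0,0,0)
save('w4z.png',np.hstack([a,b]))
E
```

```text
(no output)
```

View pics/w4z.png

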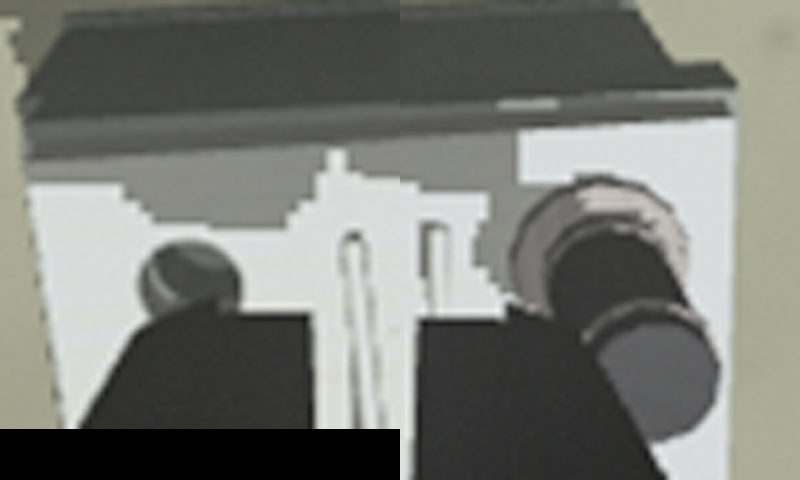

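```bash
python3 - <<'E'
from h import *
m.movep([.4484,-.3100,.13],R(0))
m.move_gripper(.04)
print(m.move_straight([.4484,-.3100,.0585],velocity=.08,max_force=8))
m.move_gripper(0.)
print(m.current_tool_pos(),m.current_grip_width(),m.current_finger_force())
m.move_straight([.4484,-.3100,.15],velocity=.15,max_force=25)
print(m.current_grip_width(),m.current_ft_force())
m.movep([.5488,.0193,.15],R(0))
m.move_straight([.5488,.0193,.104],velocity=.1,max_force=12)
C=cam('wrist'); im,d=m.camera('wrist')
a=im[160:280,250:390]; save('w5c.png',cv2.resize(a,None,fx=5,fy=5,interpolation=cv2.INTER_CUBIC))
t=m.current_tool_pos(); print(t,m.current_grip_width(),proj(C,[t[0],t[1],t[2]-.0385]),proj(C,[t[0],t[1],.058]),m.current_time_s())
E
```

```text
False
[ 0.44845876 -0.31007176  0.05867006] 0.01644239076179171 30.00034064054489
0.0167936851438949 [-0.51212826  0.3336156  -0.88435848]
[0.54923743 0.01902748 0.10470012] 0.016613383888079442 (np.float64(316.65754856459296), np.float64(237.28752216587327)) (np.float64(316.6419362570696), np.float64(231.51813584230064)) 29.275
```

View pics/w5c.png

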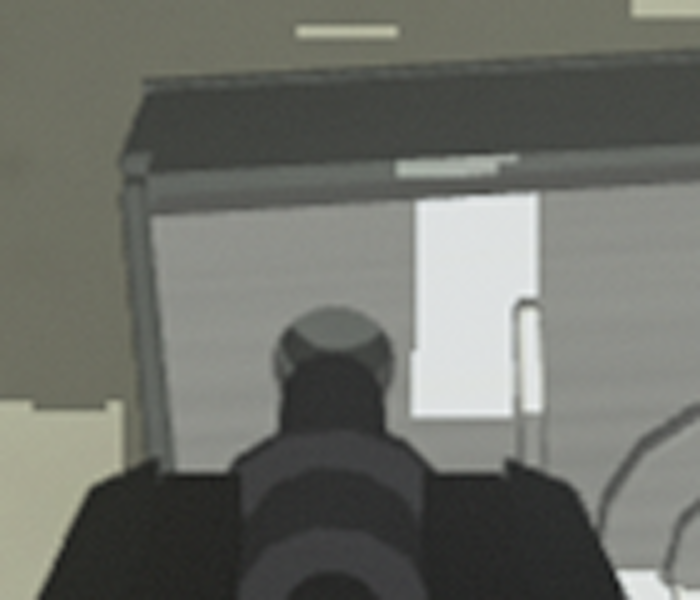

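```bash
python3 - <<'E'
from h import *
p=np.array([.5494,.0193,.104]); m.move_straight(p,velocity=.04); F0=np.array(m.current_ft_force())
p,F,ok=comp(p,.0605,F0,step=.0015,fz=10,gain=1e-4,dead=2,cap=5e-4,v=.03)
print(ok,p,m.current_tool_pos(),F,m.current_time_s())
E
```

```text
[549.4  19.3  99.4] [ 0.2 -0.4 -0.8]
[549.4  19.3  94.9] [-0.4 -0.1 -0.2]
[549.4  19.3  90.4] [ 0.9 -1.6 -1. ]
[549.3  19.3  85.9] [ 0.1  0.7 -0.9]
[549.4  19.3  81.4] [-0.8 -0.4 -0.9]
[549.3  19.3  76.9] [-0.4 -0.5  0.1]
[549.4  19.3  72.4] [-0.3  0.1  0.3]
[549.3  19.3  67.9] [-0.   0.2  0. ]
[549.4  19.3  63.4] [-0.6 -0.5 -0.6]
[549.9  18.8  62.1] [-5.5 -2.3 16.3]
False [0.5489874  0.01912677 0.0605    ] [0.5498697  0.0188204  0.06214388] [-5.50905771 -2.31303369 16.25798228] 36.775
```

Seated at the expected height (62.1 mm against 62.3). Relieve the load, release, retreat and check.

```bash
python3 - <<'E'
from h import *
m.move_straight([.5493,.0193,.0626],velocity=.02)
print(m.current_tool_pos(),m.current_ft_force())
m.move_gripper(.036)
m.move_straight([.5493,.0193,.12],velocity=.12,max_force=15)
m.movep([.49,.065,.19],R(0))
C=cam('wrist'); im,d=m.camera('wrist')
P=cloud(C,d)
for n,c in (('pin',(.543,.119)),('screw',(.549,.019))):
    k=(np.hypot(P[...,0]-c[0],P[...,1]-c[1])<.008)&(d>0)&(P[...,2]>.05); print(n,np.percentile(P[k][:,2],[50,90]) if k.any() else None)
k=(abs(P[...,2]-.058)<.004)&(abs(P[...,1]-.065)<.03)&(abs(P[...,0]-.54)<.02);print('cover',np.median(P[k][:,2]))
u,v=map(int,proj(C,[.56,.068,.06])); a=im[v-80:v+80,u-105:u+105]; save('w6c.png',cv2.resize(a,None,fx=3.75,fy=3.75,interpolation=cv2.INTER_CUBIC))
print(m.current_time_s())
E
```

```text
[0.54935099 0.01926195 0.06257367] [ 0.52334458 -0.23242651  2.12895516]
pin [0.0964565  0.09702405]
screw [0.06056965 0.06056965]
cover 0.058625082465532
38.675
```

View pics/w6c.png

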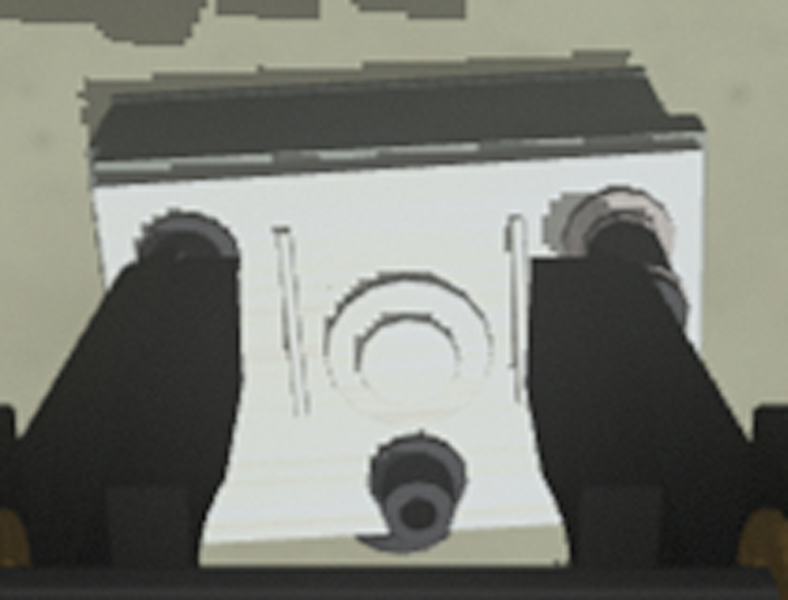

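The cover is in line. The pin's handle top reads 96 mm and the screw's washer about 61 mm, so both are fully home, and the gripper is clear.

```bash
python3 -c "
from h import *
print(m.close_job())"
```

```text
the job is handed in; nothing more can be done
None
```

The drift pin and then the cap screw are seated in the pump with the cover in line; the highest force I read was about 16 N, the spray can and cup were left alone, and the job was handed in at about 39 s.

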